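Latch the keeper and hold a sanding block home against a sprung plunger

TASK

Square up the sanding block in the jig for its new abrasive sheet: first swing the steel keeper bar over and down until it rests in its forked catch, then push the block along the channel with the fingers, against the sprung plunger, until its end meets the hard stop. Finish while holding it there: keep the fingers pressing the block firmly against the stop, do not let go, and leave the other things on the bench where they are.

Things in the scene. Friction and masses are not known exactly. Their poses are not given: they have to be found in the camera images.
- jig: Fixed jig: aluminium base 250 x 136 x 12 mm with a straight channel on top. Origin at bench level under the channel's middle line; +x runs along the channel from its open mouth to the plunger, +y to the keeper's hinge side. Base spans x -110 to +140 mm. Channel floor at z = 12 mm; side rails 8 mm high (inner faces y = +-33 mm) guide the block with 2 mm play each side.
- end_stop: The hard stop: two fixed steel pads at the channel's end, one each side of the plunger (15 to 33 mm from the middle line, 24 mm tall). Origin and axes are the jig's; the pads' faces are at x = +90 mm.
- stop_face (a point): Point midway between the faces of the two stop pads, on the channel's middle line, 23 mm above the bench (mid height of the block). Axes as the jig's.
- plunger (a joint): Travel (m) of the sprung plunger, a steel pin with a 16 mm brass tip in the middle of the channel's end, 25 mm above the bench. 0 = fully out, tip 18 mm in front of the stop faces; grows as it is pressed along jig +x; 0.018 when the block meets the stop. It springs back: about 2 N at first, 8.5 N at 0.018.
- keeper (a joint): Angle (rad) of the keeper bar. 0 = closed: level across the channel 5 mm above the block, free end in the forked catch on the jig's -y side. Grows as it swings up (1.57 upright, beyond that it leans out to jig +y; limit 2.0). Slightly stiff hinge: it stays where it is left and takes about 1 N at the push point.
- keeper_hinge (a point): Centre of the keeper's hinge, 44 mm above the bench, at jig x = +30, y = +52 mm; the hinge axis is parallel to jig x. These axes turn with the bar: the bar runs along -y, z points out of its outer (upper) face. When closed they are the jig's axes.
- keeper_push (a point): Point on the outer (upper when closed) face of the keeper bar, 90 mm from the hinge axis, 5 mm off the bar's middle plane. The bar is 14 mm wide, 10 mm thick and ends 112 mm from the hinge. The catch's fork prongs, 97 mm and more from the hinge, reach no higher than the closed bar's upper face.
- block_center (a point): Centre (half-way up) of the dark foam sanding block, 110 mm long, 62 mm wide, 22 mm tall, about 0.1 kg, lying flat in the channel with its long side (own y) along it. Its end faces are 55 mm from this point. It slides freely; it starts clear of the plunger.
- paint_tin: Bystander, to be left where it is: small closed paint tin, 67 mm wide, 73 mm tall. Origin at the centre of its underside.
- small_carton: Bystander, to be left where it is: plain small parts box, 40 x 70 x 22 mm. Origin at the centre of its underside.
- funnel: Bystander, to be left where it is: small funnel standing on its wide mouth, 69 mm wide, 70 mm tall. Origin at the centre of its underside.
- block: The same sanding block; origin at the centre of its underside, z up through its top.

How it is judged:
On the way, in this order (a step that is already met when the one before it is completed fails the run):
1. the keeper bar rests in its catch (value of joint keeper below 0.06 rad and value of joint plunger below 0.01 m), for 0.2 s.
2. the block is pressed by the fingers against the hard stop, the keeper still closed (value of joint keeper below 0.06 rad and value of joint plunger above 0.0155 m and contact force between block and end_stop above 1 N and contact force between the fingers and block above 3 N), for 0.3 s.
At the end, for the whole second after the job is handed in: Held through the last second: keeper within 0.06 rad of closed; plunger pressed in more than 15.5 mm; the block bearing on the stop pads with more than 1 N and pushed by the fingers with more than 3 N; the block flat in the channel (within 0.08 rad) (all of step 2 and angle between block's own z axis and vertical below 0.08 rad); the arm keeps its last pose, push and grip.
It fails at once if a thing standing around the jig is moved more than 4 cm (distance of any of paint_tin, small_carton, funnel from where it was at the start of the episode above 0.04 m).
It also fails if it takes over 58 s, if anything falls off the work surface, if the arm or the gripper's body presses on something with over 40 N, if the wrist force passes 120 N, or if a joint passes its speed limit or range.

ROBOT

A 7-joint arm with a two-finger parallel gripper is mounted at the origin on the work surface; the furniture and walls round the work are solid. World frame = base frame: x ahead of the robot, y to its left, z up, the work surface at z = 0. Lengths are in m, angles in rad, forces in N, time in s.
With the tool pointing down it reaches from about 0.4 to 0.75 m from the base axis. Payload 19.5 kg.
Tool frame: the origin (TCP) lies midway between the tips of the shut fingers; the grasp point (between the pads) lies 19 mm behind it; y points along the fingers, z is the direction in which the jaws open and shut, and the axes are right-handed (so a half turn about y gives the same grasp; the last joint's range is limited). The gripper opens to 85 mm and grips with 20 to 120 N. Pads are 22 mm wide; open, the fingers measure 114 mm over their backs; the gripper's body (76 mm by 85 mm) begins 54 mm behind the grasp point. The pads swing forward as they close: fully open they stand 13 mm farther back than shut.
Start: joints at [-1.3, 0.707, -0.028, 1.485, 0.022, 0.951, -0.075], TCP at [0.177, 0.547, 0.231] pointing down, gripper open.
Joint ranges: [-2.71, 2.71], [-0.32, 2.16], [-1.57, 1.52], [0, 2.45], [-1.46, 4.6], [0, 2.02], [-2.83, 2.83]. Speed limits (rad/s): [1.89, 1.89, 2.57, 2.57, 3.01, 3.01, 3.01].

INTERFACE

Orientations are given as a unit quaternion [x, y, z, w].
In Python, from station import r gives the robot as it stands. Calls block until the motion is done:
- r.move_to(position, orientation): joint-space move of the TCP to a pose.
- r.movel(position, rot=None, v=0.15, contact_N=None): straight line of the TCP; rot=None keeps the orientation; v is the mean speed in m/s. With contact_N (N) it stops when the force on the tool has changed by that much, and returns True; else False.
- r.move_j(angles): joint-space move.
- r.move_gripper(opening, squeeze=None): finger opening in m; squeeze is the grip in N (None keeps the last); returns when the fingers have stopped.
- r.dwell(seconds).
- r.inverse_kinematics(position, orientation): joint angles nearest the present ones, or None.
- r.read_state(): the state.
- r.camera(name): name is "scene" or "top" or "wrist"; returns a dict with "image" (400x640x3 uint8, blue, green, red), "fx", "fy", "cx", "cy" (pixels), "origin" and "rotation" of the camera in the world; the wrist camera has in their place "hand_eye" (4x4, takes a point from camera to tool coordinates, whose origin is the TCP and whose axes are the tool frame's). Camera axes: x right, y down, z forward; pixel columns grow to the right and rows downward; lengths in m; the calibration is good to about 2 mm. A picture is of the moment at which its call begins: read the wrist's pose just before it. There is no depth.
A pose or a line that the arm cannot do raises r.PlanningError and nothing moves.
- r.close_job(): hands the job in, once; it reports no verdict.
The state is a dict: "t": time; "q": joint angles; "joint_vel": joint speeds; "joint_efforts": joint torques, N m; "tcp_pos": TCP position; "ee_rot": TCP orientation; "wrist_force": force on the tool from outside, world axes, zero at the start; "moment": the same for the moment, N m; "grip_width": finger opening in m.
Only numpy, scipy, OpenCV 4.12 (cv2) and the standard library are available. Lean on these libraries where they do the work, as an engineer would, in place of code of your own. Each camera call takes 0.05 s, during which the arm holds its last target. There are 200 camera calls.

## Working session

There is one attempt and no reset: what is moved stays moved. The work goes in short steps, each a Python script; the robot and the scene stay as the last script left them, time stands still between calls to the robot, and variables do not carry over. Pictures are saved under pics/ and viewed, about 8 in all and at most 12, crops included, and the job is handed in when it is done.

```bash
ls; mkdir -p pics; python3 - <<'E'
from station import r
import cv2,pickle
d={}
for n in("scene","top"):
    c=r.camera(n);d[n]=c;cv2.imwrite(f"pics/{n}0.png",c["image"])
    print(n,c["fx"],c["fy"],c["cx"],c["cy"],c["origin"],c["rotation"])
pickle.dump(d,open("cams.pkl","wb"))
s=r.read_state();print(s)
E
```

```text
pics
scene 435.76043594101753 435.76043594101753 319.32493603934154 199.30236240760806 [0.2507477  0.35511467 0.72897082] [-0.26428882  0.91023421 -0.30820761  0.08144433]
top 512.9557084876044 512.9557084876044 314.30627571669766 204.89022734343897 [ 0.43740396 -0.08379225  0.94085228] [-0.70040347  0.71275792 -0.02638481  0.02673888]
{'t': 0.1, 'q': array([-1.29968109,  0.70700044, -0.02761187,  1.48491925,  0.02198932,
        0.95090963, -0.07551623]), 'joint_vel': array([-4.11540860e-04, -1.76222716e-03, -8.39957732e-04, -2.36368153e-04,
       -7.74659102e-05,  1.38588855e-04, -1.02854791e-03]), 'joint_efforts': array([ 2.06643621e-03, -8.84270382e+01,  1.23688236e+00, -2.36447364e+01,
        1.71411736e-02,  5.10672646e-03,  1.81587967e-05]), 'tcp_pos': array([0.17688   , 0.5468843 , 0.23090518]), 'ee_rot': array([ 0.69880123, -0.11019992,  0.1101124 , -0.69814617]), 'wrist_force': array([ 0.64435394, -1.23105624, -0.84916611]), 'moment': array([-0.00567303, -0.03653525, -0.00316715]), 'grip_width': 0.08521950038806884}
```

View pics/top0.png

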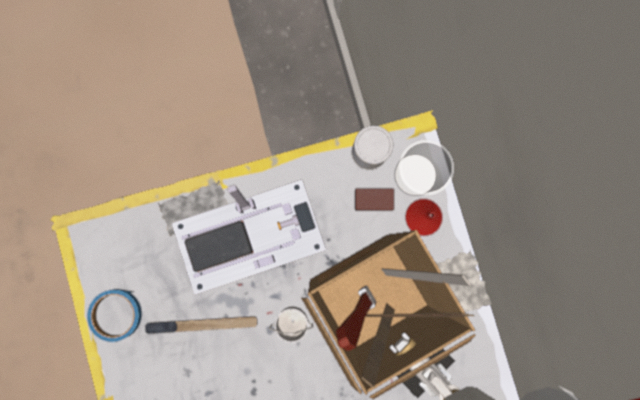

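View pics/scene0.png

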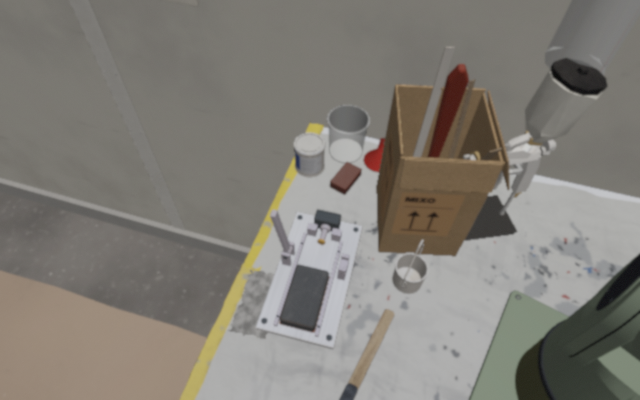

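The top view shows the jig with corners near (175,225), (302,180), (326,248), (197,292). The keeper stands up at about (240,197), the block is around (218,246), and a tall box sits between the jig and the arm. I'll zoom in for more precise pixels.

```bash
python3 - <<'E'
import cv2,pickle,numpy as np
from scipy.spatial.transform import Rotation as R
d=pickle.load(open("cams.pkl","rb"))
im=d["top"]["image"][165:305,160:345]
cv2.imwrite("pics/topz.png",cv2.resize(im,None,fx=4,fy=4,interpolation=cv2.INTER_CUBIC))
def bp(n,u,v,z):
    c=d[n];Rm=R.from_quat(c["rotation"]).as_matrix();
    ray=Rm@[(u-c["cx"])/c["fx"],(v-c["cy"])/c["fy"],1];return c["origin"]+ray*(z-c["origin"][2])/ray[2]
for p in[(175,225),(302,180),(326,248),(197,292)]: print(bp("top",*p,.012).round(3))
for p in[(298,214),(361,226),(332,343),(259,327)]: print(bp("scene",*p,.012).round(3))
for p,z in[((374,132),.073),((310,290),0),((430,235),0)]: print(bp("top",*p,z).round(3))
E
```

```text
[0.475 0.169 0.012]
[ 0.553 -0.062  0.012]
[ 0.429 -0.104  0.012]
[0.354 0.129 0.012]
[ 0.547 -0.056  0.012]
[ 0.426 -0.099  0.012]
[0.355 0.13  0.012]
[0.473 0.173 0.012]
[ 0.626 -0.188  0.073]
[ 0.353 -0.073  0.   ]
[ 0.449 -0.295  0.   ]
```

View pics/topz.png

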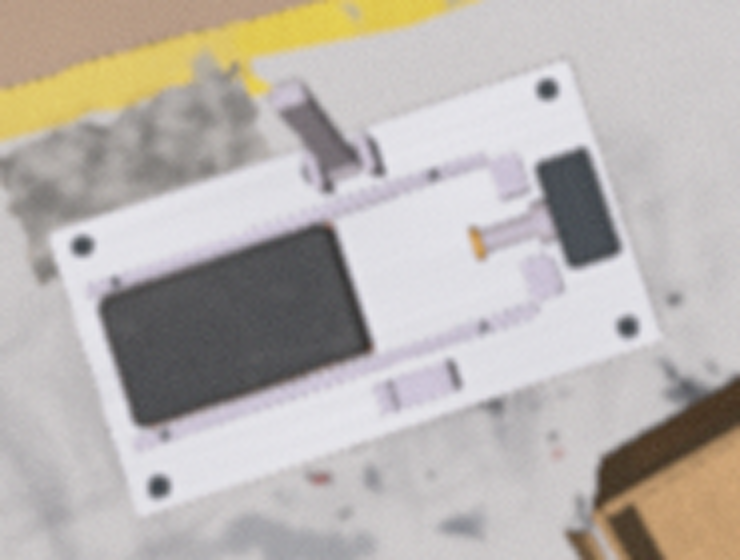

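```bash
cat > h.py <<'E'
import cv2,pickle,numpy as np
from scipy.spatial.transform import Rotation as R
d=pickle.load(open("cams.pkl","rb"))
def proj(n,P):
    c=d[n];p=R.from_quat(c["rotation"]).inv().apply(np.atleast_2d(P)-c["origin"])
    return np.c_[c["cx"]+c["fx"]*p[:,0]/p[:,2],c["cy"]+c["fy"]*p[:,1]/p[:,2]]
def bp(n,u,v,z):
    c=d[n];ray=R.from_quat(c["rotation"]).apply([(u-c["cx"])/c["fx"],(v-c["cy"])/c["fy"],1])
    return c["origin"]+ray*(z-c["origin"][2])/ray[2]
def jw(pose,P):  # jig coords (m) -> world
    x,y,a=pose;return R.from_euler('z',a).apply(np.atleast_2d(P))+[x,y,0]
E
python3 - <<'E'
from h import *
from scipy.optimize import least_squares
J=np.array([[-110,68,12],[140,68,12],[140,-68,12],[-110,-68,12]])/1e3
top=np.array([(50,238),(568,62),(660,340),(138,515)])/4+[160,165]
sc=np.array([(259,327),(298,214),(361,226),(332,343)])
f=lambda p:np.r_[(proj("top",jw(p,J))-top).ravel(),.3*(proj("scene",jw(p,J))-sc).ravel()]
s=least_squares(f,[.448,.047,-1.245]);p=s.x;print(p,s.fun.round(1))
np.save("jig.npy",p)
toj=lambda w:R.from_euler('z',-p[2]).apply(w-[p[0],p[1],0])
B=np.array([(98,300),(330,222),(373,350),(145,428)])/4+[160,165]
print("block",[toj(bp("top",*b,.034)).round(4) for b in B])
# keeper: tip in top crop & scene
tip=np.array((287,97))/4+[160,165]
for th in(1.5,1.6,1.7,1.8,1.9,2.0):
    t=[.03,.052-.112*np.cos(th),.044+.112*np.sin(th)]
    print(th,proj("top",jw(p,t)).round(1),proj("scene",jw(p,t)).round(1))
print("obs",tip,"scene ~(278,214)")
for q in[(378,250),(460,253)]: print("box base",bp("scene",*q,0),toj(bp("scene",*q,0)))
for z in(.15,.2,.25,.3): print("box top",z,bp("top",308,292,z),bp("top",417,232,z),bp("scene",385,160,z),bp("scene",395,88,z))
print("base",proj("top",[0,0,0]),proj("scene",[[0,0,0],[0,0,.3]]))
print(R.from_quat([0.69880123,-0.11019992,0.1101124,-0.69814617]).as_matrix().round(3))
print("thing",bp("scene",510,205,0),bp("top",440,375,0.1))
E
```

```text
[ 0.44681163  0.049996   -1.26244447] [-1.1 -1.1  0.2 -1.   1.2  0.5 -0.3  1.5 -1.1 -0.1 -0.3 -1.1  0.6 -0.4
  0.6  1.2]
block [array([-0.0914,  0.0299,  0.034 ]), array([0.0163, 0.0299, 0.034 ]), array([ 0.0167, -0.0298,  0.034 ]), array([-0.0888, -0.0302,  0.034 ])]
1.5 [[237.  205.3]] [[289.7 214.9]]
1.6 [[234.7 198.4]] [[283.  213.4]]
1.7 [[232.6 191.6]] [[276.4 212.2]]
1.8 [[230.6 185.1]] [[270.  211.5]]
1.9 [[228.7 178.8]] [[263.9 211.2]]
2.0 [[227.1 172.8]] [[258.1 211.3]]
obs [231.75 189.25] scene ~(278,214)
box base [ 0.37461297 -0.07599072  0.        ] [ 0.09813308 -0.10702896  0.        ]
box base [ 0.23781729 -0.15552831  0.        ] [ 0.13240335 -0.26151143  0.        ]
box top 0.15 [ 0.36377544 -0.07196428  0.15      ] [ 0.45232445 -0.2412727   0.15      ] [ 0.42472724 -0.16010765  0.15      ] [ 0.49879269 -0.35199178  0.15      ]
box top 0.2 [ 0.36843045 -0.07271207  0.2       ] [ 0.45138113 -0.23131632  0.2       ] [ 0.40970234 -0.11561298  0.2       ] [ 0.47737149 -0.29092597  0.2       ]
box top 0.25 [ 0.37308546 -0.07345987  0.25      ] [ 0.45043782 -0.22135995  0.25      ] [ 0.39467745 -0.07111831  0.25      ] [ 0.45595029 -0.22986016  0.25      ]
box top 0.3 [ 0.37774047 -0.07420767  0.3       ] [ 0.4494945  -0.21140357  0.3       ] [ 0.37965255 -0.02662364  0.3       ] [ 0.43452909 -0.16879435  0.3       ]
base [[271.77673147 492.82642134]] [[567.04755705 396.26681014]
 [703.57687882 325.02162349]]
[[ 0.951 -0.     0.308]
 [-0.308 -0.001  0.951]
 [ 0.    -1.    -0.001]]
thing [ 0.19130385 -0.32227908  0.        ] [ 0.2236971  -0.28065809  0.1       ]
```

```bash
cat >> h.py <<'E'
p=np.load("jig.npy")
def W(x,y,z): return jw(p,[x,y,z])[0]
def quat(s=1):
    z=s*R.from_euler('z',p[2]).apply([0,1,0]);y=np.array([0,0,-1.])
    return R.from_matrix(np.c_[np.cross(y,z),y,z]).as_quat()
E
python3 - <<'E'
from station import r
from h import *
w=.0145
def C(th,rr=.09): return W(.03,.052-rr*np.cos(th)+.005*np.sin(th)+w,.044+rr*np.sin(th)+.005*np.cos(th))
for s in(1,-1):
    for P in(W(.03,.115,.25),W(.03,.115,.132),C(0),W(-.13,0,.02),W(-.03,0,.02)):
        q=r.inverse_kinematics(P,quat(s)); print(s,P.round(3),None if q is None else np.round(q,2))
r.move_gripper(0.0)
r.move_to(W(.03,.115,.25),quat(1))
r.movel(W(.03,.115,.132))
st=r.read_state();print(st["t"],st["tcp_pos"],st["wrist_force"],st["grip_width"])
c=r.camera("scene");i=c["image"][60:360,180:520]
cv2.imwrite("pics/s1.png",cv2.resize(i,None,fx=2,fy=2))
c=r.camera("top");i=c["image"][120:320,140:400]
cv2.imwrite("pics/t1.png",cv2.resize(i,None,fx=3,fy=3))
E
```

```text
1 [0.565 0.056 0.25 ] [-0.23  0.68  0.15  1.48 -0.11  0.98  0.26]
1 [0.565 0.056 0.132] [-0.2   0.83  0.08  1.63 -0.09  0.69  0.24]
1 [0.434 0.014 0.049] [-0.11  0.88  0.    2.15 -0.01  0.11  0.21]
1 [0.407 0.174 0.02 ] [-0.48  0.94  0.01  2.13 -0.14  0.07 -0.03]
1 [0.438 0.079 0.02 ] [-0.25  0.94  0.01  2.12 -0.07  0.07  0.13]
-1 [0.565 0.056 0.25 ] [ 0.22  0.76 -0.78  1.47  0.56  1.14  2.79]
-1 [0.565 0.056 0.132] [ 0.21  0.92 -0.76  1.61  0.76  0.93  2.62]
-1 [0.434 0.014 0.049] [ 0.05  0.88 -0.28  2.15  1.03  0.25  2.3 ]
-1 [0.407 0.174 0.02 ] [-0.35  0.95 -0.22  2.13  1.15  0.2   1.82]
-1 [0.438 0.079 0.02 ] [-0.11  0.95 -0.26  2.12  1.17  0.22  2.03]
4.0333 [0.56582759 0.05644393 0.13277044] [-0.0314547   0.29452948  0.23909143] 0.00022622806440093896
```

View pics/s1.png

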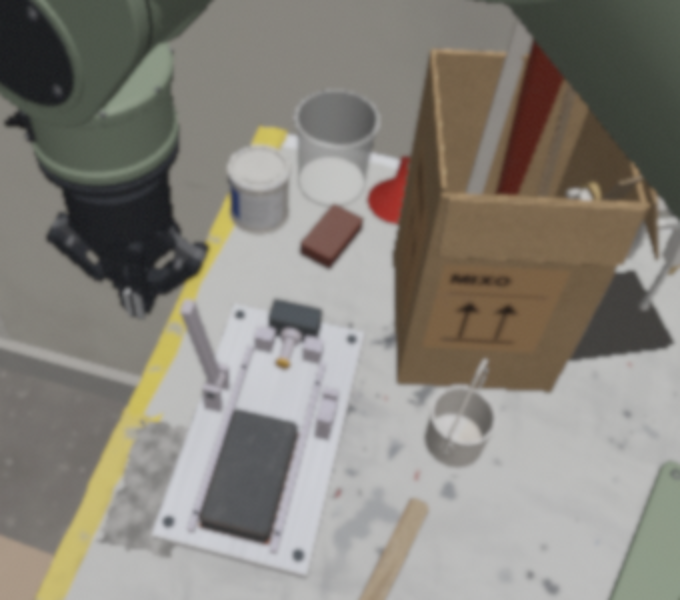

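Side view: the fingertip is behind the leaning keeper, on its outer side, with a clear gap. Crop positions are tip (135,312) and bar end (188,308). Next I'll sweep the keeper over along its arc.

```bash
python3 - <<'E'
from station import r
from h import *
w=.0145
for th in[1.75,1.5,1.25,1.0,.75,.5,.3,.15,.06]:
    rr=.09+.008*th/1.75
    r.movel(W(.03,.052-rr*np.cos(th)+.005*np.sin(th)+w,.044+rr*np.sin(th)+.005*np.cos(th)),v=.08)
    f=r.read_state();print(th,f["wrist_force"].round(1),f["tcp_pos"].round(3))
hit=r.movel(W(.03,-.0235,.040),v=.02,contact_N=8)
f=r.read_state();print(hit,f["t"],f["tcp_pos"],f["wrist_force"])
r.dwell(.4)
r.movel(W(.03,-.0235,.12),v=.15)
P=W(-.14,0,.12);r.movel(P,v=.2)
print(r.read_state()["t"])
c=r.camera("scene");i=c["image"][60:360,180:520]
cv2.imwrite("pics/s2.png",cv2.resize(i,None,fx=2,fy=2))
E
```

```text
1.75 [ 0.2 -0.7 -1.1] [0.541 0.049 0.14 ]
1.5 [ 0.7 -0.4 -0.4] [0.518 0.041 0.141]
1.25 [ 1.  -0.5 -0.9] [0.496 0.034 0.136]
1.0 [ 0.4  0.2 -0.3] [0.475 0.028 0.126]
0.75 [-0.5 -0.4 -0.1] [0.458 0.022 0.112]
0.5 [-0.   0.6 -0. ] [0.445 0.018 0.093]
0.3 [0.1 0.6 0. ] [0.438 0.016 0.076]
0.15 [-0.3 -0.4  0. ] [0.435 0.015 0.063]
0.06 [0.1 0.9 0.4] [0.434 0.014 0.055]
True 8.2417 [0.43381156 0.01429807 0.04846803] [-2.39191036  0.30080896 23.71468202]
10.275
```

View pics/s2.png

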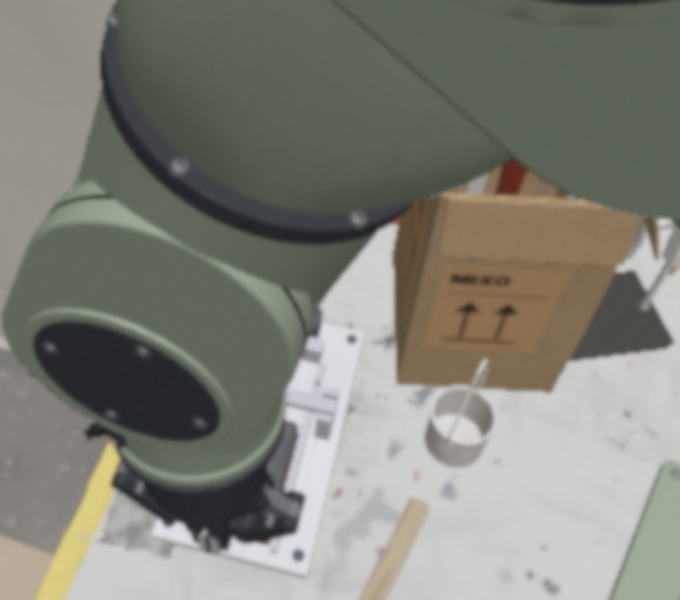

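The closed bar spans the channel (crop ~(312,400)), and contact at z=0.0485 matches its expected top face at 0.049. Next I'll push the block.

```bash
python3 - <<'E'
from station import r
from h import *
ux=R.from_euler('z',p[2]).apply([1,0,0])
def rep(m):
    s=r.read_state();print(m,round(s["t"],2),"Fx_jig %.1f"%(s["wrist_force"]@ux),"Fz %.1f"%s["wrist_force"][2],R.from_euler('z',-p[2]).apply(s["tcp_pos"]-[p[0],p[1],0]).round(4))
r.movel(W(-.14,0,.019),v=.1,contact_N=10);rep("down")
r.movel(W(-.06,0,.019),v=.05,contact_N=12);rep("slid")
hit=r.movel(W(-.02,0,.019),v=.008,contact_N=13);rep(hit)
r.dwell(.5);rep("hold")
c=r.camera("top");i=c["image"][160:310,150:350]
cv2.imwrite("pics/t3.png",cv2.resize(i,None,fx=4,fy=4,interpolation=cv2.INTER_CUBIC))
E
```

```text
down 11.48 Fx_jig -0.3 Fz 0.0 [-0.14    0.0002  0.0194]
slid 13.23 Fx_jig 0.0 Fz -1.0 [-0.0602 -0.      0.019 ]
True 16.58 Fx_jig -4.8 Fz 2.6 [-0.0309 -0.0001  0.0189]
hold 17.08 Fx_jig -4.9 Fz 4.1 [-0.031  -0.0002  0.0188]
```

View pics/t3.png

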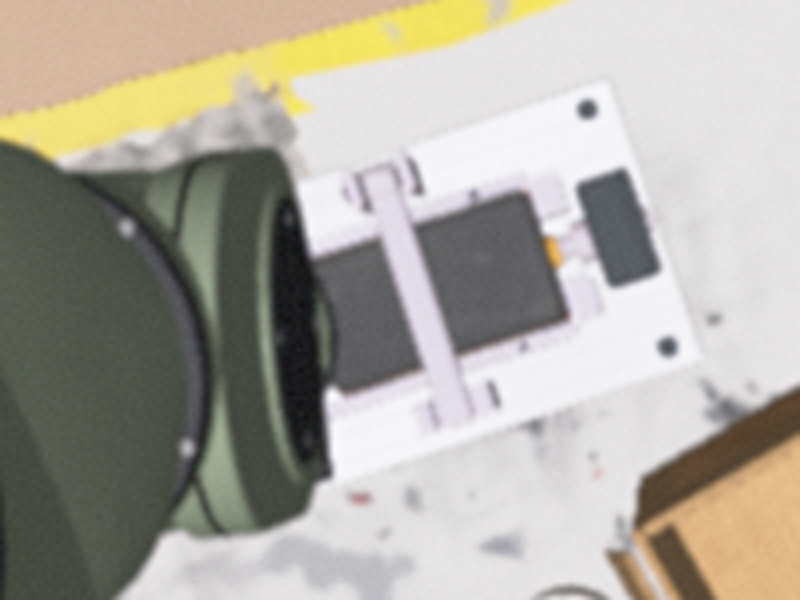

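The keeper is seated in its fork (crop (450,400)) and the block's end is near the pads and plunger (~(560,255)). The held force is only about 5 N, so I'll press further in small steps.

```bash
python3 - <<'E'
from station import r
from h import *
Rz=R.from_euler('z',-p[2])
x=-.031
for k in range(24):
    x+=.0005
    r.movel(W(x,0,.019),v=.01);r.dwell(.15)
    s=r.read_state();f=Rz.apply(s["wrist_force"]);print(round(s["t"],2),"cmd %.4f act %.4f"%(x,Rz.apply(s["tcp_pos"]-[p[0],p[1],0])[0]),f.round(1))
    if f[0]<-28: break
E
```

```text
17.53 cmd -0.0305 act -0.0309 [-7.5 -0.4 -0.3]
17.93 cmd -0.0300 act -0.0306 [-8.8  0.6 -0.7]
18.33 cmd -0.0295 act -0.0305 [-12.9   0.3   0.4]
18.73 cmd -0.0290 act -0.0305 [-15.5   0.8  -0.4]
19.13 cmd -0.0285 act -0.0304 [-18.2   1.3   0.3]
19.53 cmd -0.0280 act -0.0304 [-22.3   2.    1.9]
19.93 cmd -0.0275 act -0.0304 [-26.    0.3   1.2]
20.33 cmd -0.0270 act -0.0304 [-30.7   1.7   1.5]
```

```bash
python3 - <<'E'
from station import r
from h import *
r.dwell(.6)
s=r.read_state();print(s["t"],R.from_euler('z',-p[2]).apply(s["wrist_force"]).round(1))
c=r.camera("top");i=c["image"][110:310,150:450]
cv2.imwrite("pics/t4.png",cv2.resize(i,None,fx=2.66,fy=2.66,interpolation=cv2.INTER_CUBIC))
E
```

```text
20.9333 [-29.6   0.9   1.7]
```

View pics/t4.png

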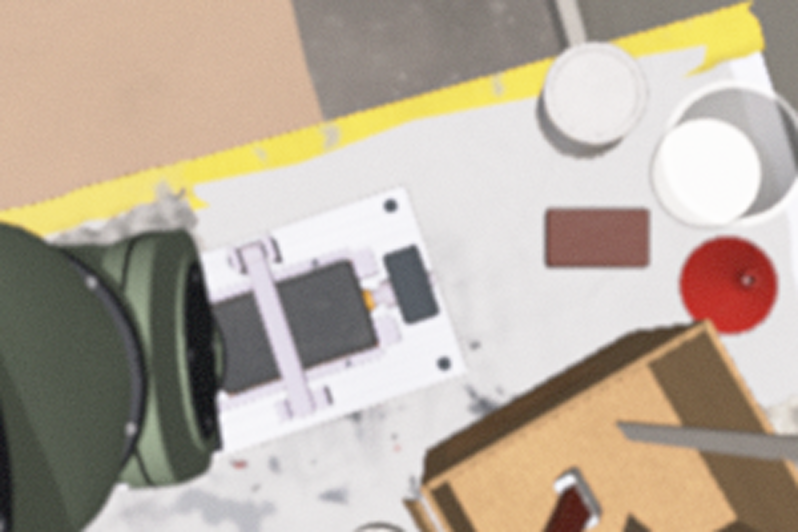

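The keeper is still closed across the channel (crop (255,255) to (300,405)), the block is against the pads (~(372,300)), and the tin, carton and funnel have not moved. I'm handing in the job.

```bash
python3 - <<'E'
from station import r
r.close_job()
E
```

```text
the job is handed in; nothing more can be done
```

The job is handed in, with the keeper bar closed and the fingers still pressing the block against the hard stop. I could not read the joint values or contact forces directly, so these checks come from the wrist force, the arm's position and the pictures.

- **Keeper:** I swung it over with the shut fingers and pressed it down. The fingers met it at z = 48.5 mm, against the 49 mm expected for its closed upper face. The last picture shows it still lying in its fork.
- **Block:** I pushed it along the channel until the arm stopped advancing, at -30.4 mm along the jig, within about 1 mm of where the stop should be. The push then rose to about 30 N with no further movement and held there for 0.6 s. The plunger takes about 8.5 N of that, which leaves roughly 20 N on the stop pads.
- **First push:** My first approach stopped early. It triggered at 13 N but held only about 5 N, so I pressed on in 0.5 mm steps.
- **Other things:** The paint tin, carton and funnel look unmoved in the last picture. The clock read about 21 s of the 58 s allowed just before I handed in.

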